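Clamp the violin back and hold the turntable's index plunger out

TASK

I am about to swing the carving turntable round, but the violin back on it is still loose. Shut the one-handed bar clamp on it by squeezing its trigger fully against the grip, and let the trigger spring right back. Then pull the turntable's index plunger up to its stop, clear of the hole, and keep holding it there: you finish while still holding it, with the turntable not turned and the tools and the jar about the bench left alone.

Things in the scene. Friction and masses are not known exactly. Their poses are not given: they have to be found in the camera images.
- stand: Fixed grey foot of the carving turntable. Origin: on the bench, on the turning axis; z up, yaw within 20 deg of the world's. mm in this frame: steel index plate 330 across, top z 58; on it bearers carry the violin back (top z 123). The bar clamp runs along y at x 0: far jaw y -90 to -58, near jaw y 56 to 88 (tops z 126), then trigger and grip, bar end y 255. Index plunger at x -26, y -148
- grip_mid (a point): Middle of the clamp's fixed upright grip, at x 0, y 154, z 168 in the stand's frame. The grip is a black post 28 wide in x and 22 deep in y (flat rear face 11 beyond this point towards +y), top at z 205; the clamp's housing below reaches up to z 110. The trigger stands before it on the -y side; behind it is free room
- trigger_mid (a point): On the front (-y) face of the clamp's trigger, 88 above its hinge: a black bar 20 wide in x, 9 thick, from z 105 to its top at about z 192 (stand's frame), at rest leaning away from the grip. At this point trigger front to grip rear face measures 54 at rest and 35 squeezed home. Before it 25 or more of free room, nothing at all above z 126
- trigger_pivot (a point): The trigger's hinge axis (parallel to x), at y 135, z 78 in the stand's frame
- trigger (a joint): Angle of the trigger: 0 at rest, grows as it is squeezed towards the grip, 0.22 rad at its stop near the grip. A spring pushes it back: squeezing at trigger_mid takes about 5 N at first and 11 N at the end, 2 to 3 N more while it draws the bar. It springs back by itself when let go
- clamp_bar (a joint): How far the clamp's bar with the far jaw is drawn towards +y, m: 0 at the start (about 3 mm of play between jaws and violin back), about 0.0035 to 0.004 after one full squeeze of the trigger, which shuts the jaws. It stays drawn when the trigger is let go
- turntable (a joint): Angle of the index plate about the vertical, 0 at the start. The plunger's pin locks it; once the pin is out it turns, with some friction
- plunger_knob (a point): Middle of the index plunger's knob: black, upright, 30 in diameter, gripping band 18 high (9 above and below this point); z 124 when home. Below it a fixed barrel 18 in diameter ends at z 104, and a bracket arm at z 88 leads out to a post. 40 or more is free beside the knob on every side
- plunger_tip (a point): Lower end of the plunger's pin, 10 in diameter: at z = 49 when home (9 deep in its hole in the index plate, plate top z = 58), at z = 63 when pulled up to the stop
- plunger (a joint): How far the plunger is pulled up, m: 0 home in the hole, 0.014 at its stop. A spring pulls it down with about 6 N at the start and 14 N at the stop; it does not latch and snaps home when let go
- blank: The violin back being carved: pale maple, 356 long along the stand's x, 205 across its wide end, 110 across the waist, up to 23 thick, 0.5 kg, lying on the bearers. Origin: centre of its underside, z up
- finger_plane: Tiny brass plane, 46 x 20 x 20, standing on the violin back's wide end: leave alone. Origin: centre of its underside
- varnish_jar: Amber glass jar with black lid, 60 in diameter, 85 high, beside the turntable on its -y side: leave alone. Origin: centre of its underside
- spool_clamp: Small wooden spool clamp standing on end, 38 in diameter, 105 high, beside the turntable on its -y side, nearer the robot: leave alone. Origin: centre of its underside
- gouge_wide: Gouge with dark wooden handle, 260 long, 29 high, lying on the bench: leave alone. Origin: centre of its underside
- gouge_narrow: Narrower gouge, 240 long, 29 high, lying on the bench: leave alone. Origin: centre of its underside
- mallet: Wooden mallet, 260 long, head 115 wide and 55 high, lying on the bench: leave alone. Origin: near the middle, on the bench
- square: Try square with wooden stock 100 long, 16 high, and a steel blade 150 long, lying on the bench: leave alone. Origin: centre of the stock's underside
- sanding_block: Cork sanding block, 90 x 50 x 30, on the bench: leave alone. Origin: centre of its underside

How it is judged:
On the way, in this order (a step that is already met when the one before it is completed fails the run):
1. the trigger is squeezed fully and the jaws shut on the violin back (value of joint trigger above 0.185 rad and value of joint clamp_bar above 0.0025 m), for 0.1 s.
2. the trigger is let go and has sprung back, the clamp staying shut (value of joint trigger below 0.03 rad and contact force between the fingers and trigger below 0.3 N and value of joint clamp_bar above 0.0022 m), for 0.2 s.
3. the fingers have pulled the plunger up to its stop (value of joint plunger above 0.012 m and contact force between the fingers and plunger above 4 N), for 0.3 s.
At the end, for the whole second after the job is handed in: Fingers hold the plunger (over 4 N) at least 12 of its 14 mm up, pin clear of the hole; trigger at rest (0.03 rad), clamp shut (bar drawn 2.2 mm or more), turntable within 0.05 rad and violin back within 12 mm of the start, lying flat, through the last second (all of step 3 and value of joint trigger below 0.03 rad and value of joint clamp_bar above 0.0022 m and value of joint turntable between -0.05 and 0.05 rad and distance of blank from where it was at the start of the episode below 0.012 m and angle between blank's own z axis and vertical below 0.05 rad); the arm keeps its last pose, push and grip.
It fails at once if the turntable is swung (value of joint turntable above 0.1 rad or value of joint turntable below -0.1 rad).
It fails at once if a tool or the jar is disturbed (distance of any of finger_plane, varnish_jar, spool_clamp, gouge_wide, gouge_narrow, mallet, square, sanding_block from where it was at the start of the episode above 0.03 m or angle between any of varnish_jar, spool_clamp's own z axis and vertical above 0.5 rad).
It also fails if it takes over 42 s, if anything falls off the work surface, if the arm or the gripper's body presses on something with over 40 N, if the wrist force passes 120 N, or if a joint passes its speed limit or range.

ROBOT

A 7-joint arm with a two-finger parallel gripper is mounted at the origin on the work surface. World frame = base frame: x ahead of the robot, y to its left, z up, the work surface at z = 0. Lengths are in m, angles in rad, forces in N, time in s.
With the tool pointing down it reaches from about 0.4 to 0.75 m from the base axis. Payload 19.5 kg.
Tool frame: the origin (TCP) lies at the very end of the fingers, on their centre line; the grasp point (between the pads) lies 19 mm behind it; x points along the fingers, y is the direction in which the jaws open and shut, and the axes are right-handed (so a half turn about x gives the same grasp; the last joint's range is limited). The gripper opens to 85 mm and grips with 20 to 120 N. Pads are 22 mm wide; open, the fingers measure 114 mm over their backs; the gripper's body (76 mm by 85 mm) begins 54 mm behind the grasp point. The pads swing forward as they close: fully open they stand 13 mm farther back than shut.
Start: joints at [1.149, 0.707, -0.028, 1.485, 0.022, 0.951, -0.075], TCP at [0.213, -0.534, 0.211] pointing down, gripper open.
Joint ranges: [-2.71, 2.71], [-0.32, 2.16], [-1.57, 1.52], [0, 2.45], [-1.46, 4.6], [0, 2.02], [-2.83, 2.83]. Speed limits (rad/s): [1.89, 1.89, 2.57, 2.57, 3.01, 3.01, 3.01].

INTERFACE

Orientations are given as [roll, pitch, yaw] about the fixed x, y, z axes, in that order (R = Rz(yaw) Ry(pitch) Rx(roll)).
In Python, from rig import read_state, get_image, job_done gives the robot as it stands. The module is installed in compiled form; this text tells all that it offers.
- The arm moves only by the tool play_rows, never from a script. Its argument "deltas" is a list of rows, each an object of numbers: "x", "y", "z": the shift along the tool's x, y, z in mm; "rx", "ry", "rz": the turn, a rotation vector about the tool's x, y, z in degrees. In form: [{"x": .., "y": .., "z": .., "rx": .., "ry": .., "rz": ..}, ...]. A call has 1 to 20 rows; each row is the pose to reach, as a shift and turn from the pose measured when the call began, along the tool's axes at that moment; what a row does not reach only later rows make up. A row lasts 1/10 s, in which the tool goes at most 50 mm and 8.59 degrees, less where a joint would pass 70% of its speed; a pose out of reach is approached as far as the arm can. A call with a gripper value outside its range is refused whole. "fingers" is the closure, from -1 (fully open) to 1 (shut), set as the call begins (left out, the last holds). The fingers move at their own pace and stop on an object; "newtons" is the grip in N (left out, the last holds). Time passes only in rows, so rows that repeat a pose let the fingers close. It gives the time, the measured TCP pose, the force and the opening at its end, in the units of the state.
- read_state(): the state, without advancing time (a new reading comes with each control period).
- get_image(name): name is "scene" or "top" or "wrist"; returns a dict with "frame" (420x560x3 uint8, blue, green, red), "K" (3x3 intrinsics, pixels), "D" ([k1, k2, p1, p2, k3] as OpenCV has them; the pictures are not rectified), "rvec" (rotation vector, rad) and "tvec" (3), from world to camera coordinates, as OpenCV has them. Camera axes: x right, y down, z forward; pixel columns grow to the right and rows downward; lengths in m; the calibration is good to about 2 mm. A picture is of the moment at which its call begins. There is no depth.
- job_done(): hands the job in, once; it reports no verdict.
The state is a dict: "clock": time; "joints": joint angles; "dq": joint speeds; "tau": joint torques, N m; "tool_pos": TCP position; "eef_rot": TCP orientation; "contact_force": force on the tool from outside, world axes, zero at the start; "moment": the same for the moment, N m; "grip_width": opening from 0.0 (shut) to 1.0 (fully open).
Only numpy, scipy, OpenCV 4.12 (cv2) and the standard library are available. Lean on these libraries where they do the work, as an engineer would, in place of code of your own. Each camera call takes 0.05 s, during which the arm holds its last target. There are 200 camera calls.

## Working session

There is one attempt and no reset: what is moved stays moved. The work goes in short steps, Python scripts to look and compute and a tool call to move; the robot and the scene stay as the last step left them, time stands still between calls to the robot, and variables do not carry over. Pictures are saved under pics/ and viewed, about 8 in all and at most 12, crops included, and the job is handed in when it is done.

Besides the shell and the picture viewer there is one more tool, called as a command line: name --argument value ..., lists and objects as JSON in quotes. play_rows: Moves the arm, as the interface text tells. Its arguments: {"type":"object","properties":{"deltas":{"type":"array"},"fingers":{"type":"number"},"newtons":{"type":"number"}},"required":["deltas"]}

```bash
mkdir -p pics
cat > h.py <<'E'
import numpy as np, cv2
from rig import read_state, get_image, job_done
from scipy.spatial.transform import Rotation as Rn
def proj(im,P):
    return cv2.projectPoints(np.array(P,float).reshape(-1,1,3),im["rvec"],im["tvec"],im["K"],im["D"])[0].reshape(-1,2)
def ray(im,uv):
    n=cv2.undistortPoints(np.array([[uv]],float),im["K"],im["D"])[0,0]
    R=cv2.Rodrigues(np.array(im["rvec"],float))[0]; t=np.array(im["tvec"],float).ravel()
    d=R.T@np.array([n[0],n[1],1]); return -R.T@t, d/np.linalg.norm(d)
def onz(im,uv,z):
    c,d=ray(im,uv); return c+d*(z-c[2])/d[2]
def tri(obs):
    A=np.zeros((3,3));b=np.zeros(3)
    for im,uv in obs:
        c,d=ray(im,uv);M=np.eye(3)-np.outer(d,d);A+=M;b+=M@c
    p=np.linalg.solve(A,b); return p,[float(np.linalg.norm(proj(im,p)[0]-uv)) for im,uv in obs]
E
python3 - <<'E'
from h import *
import pickle
s=read_state();print(s)
d={n:get_image(n) for n in("scene","top","wrist")}
pickle.dump(d,open("im0.pkl","wb"))
for n in d: 
    cv2.imwrite(f"pics/{n}0.png",d[n]["frame"]); print(n,d[n]["K"][0][0],ray(d[n],(280,210)))
E
```

```text
{'clock': 0.0, 'joints': array([ 1.14930653,  0.70707901, -0.02761216,  1.48498898,  0.02198246,
        0.95091799, -0.07546131]), 'dq': array([-7.61917246e-04, -6.86724139e-04, -1.52404597e-03,  5.36342637e-04,
        7.27898839e-04, -6.65148092e-05, -9.78664446e-04]), 'tau': array([-7.47510894e-04, -8.83207583e+01,  1.23449609e+00, -2.36161816e+01,
        1.68683496e-02,  6.47881476e-03,  2.73073306e-05]), 'tool_pos': array([ 0.21306064, -0.53375981,  0.21024366]), 'eef_rot': array([-1.54831144,  1.56970485,  1.97309575]), 'contact_force': array([ 0.33921499, -0.58113896, -0.44138073]), 'moment': array([-0.00111106,  0.03713411, -0.01728859]), 'grip_width': 0.9990034567230339}
scene 531.3532353774762 (array([1.08072536, 0.74460108, 1.19245273]), array([-0.36970928, -0.55780401, -0.74308124]))
top 411.69404326598146 (array([ 0.47071203, -0.0208749 ,  1.23954454]), array([ 0.10432873, -0.01835131, -0.99437354]))
wrist 347.9582699541942 (array([ 0.27530686, -0.50954039,  0.37357919]), array([-0.24260863, -0.09346264, -0.96561161]))
```

View pics/scene0.png

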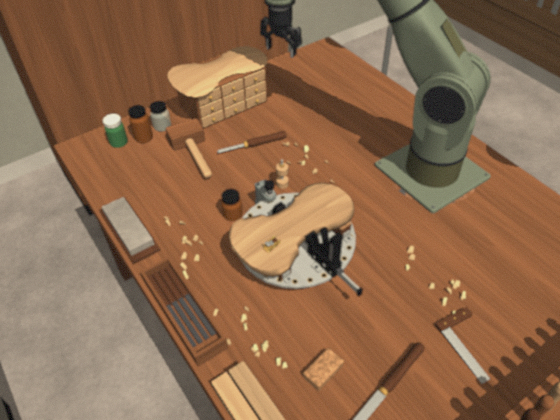

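View pics/top0.png

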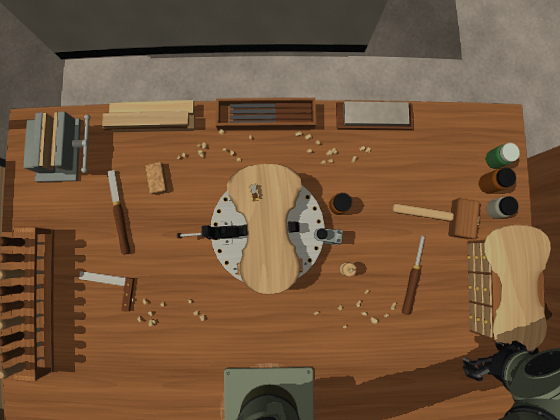

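The scene view shows the turntable at about (295,240), the clamp grip at (325,250) and the plunger at (265,190). In the top view the plate is centred near (268,235), with the grip at (225,232) and the plunger at (322,235).

Run:
```python
import pickle
from h import *
d=pickle.load(open("im0.pkl","rb"))
t=d["top"]["frame"][160:310,170:370]; s=d["scene"]["frame"][165:315,215:375]
cv2.imwrite("pics/t1.png",cv2.resize(t,None,fx=4,fy=4,interpolation=cv2.INTER_CUBIC))
cv2.imwrite("pics/s1.png",cv2.resize(s,None,fx=4,fy=4,interpolation=cv2.INTER_CUBIC))
```

```text
(no output)
```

View pics/t1.png

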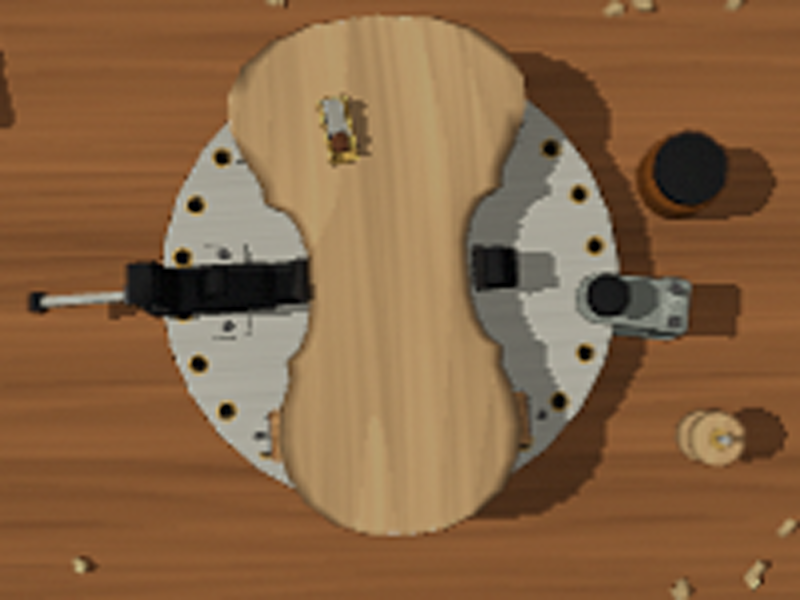

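View pics/s1.png

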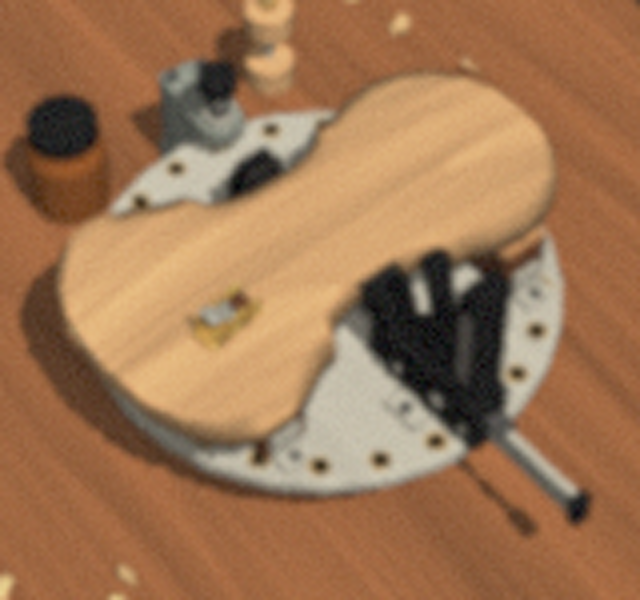

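The top crop shows the knob at (608,294), bar end at (37,301), grip top near (145,285) and far jaw at (495,267). In the scene crop the knob is at (218,80), bar end at (578,503), trigger top at (437,255) and grip top at (488,268).

Run:
```python
import pickle
from h import *
d=pickle.load(open("im0.pkl","rb"));T,S=d["top"],d["scene"]
t=lambda u,v:((u-1.5)/4+170,(v-1.5)/4+160); s=lambda u,v:((u-1.5)/4+215,(v-1.5)/4+165)
for n,a,b in[("knobtop",t(608,294),s(218,76)),("barend",t(37,301),s(578,503)),("griptop",t(145,286),s(490,268)),("jarlid",t(690,170),s(63,125))]:
    p,e=tri([(T,a),(S,b)]);print(n,p.round(4),np.round(e,2))
# plate rim: white-ish mask in top, contour points at z 58, circle R 165
f=T["frame"];hsv=cv2.cvtColor(f,cv2.COLOR_BGR2HSV)
m=((hsv[...,1]<60)&(hsv[...,2]>90)).astype(np.uint8); m[:,:200]=0;m[:,335:]=0;m[:165]=0;m[:,:][300:]=0
c=max(cv2.findContours(m,cv2.RETR_EXTERNAL,cv2.CHAIN_APPROX_NONE)[0],key=len)
pts=np.vstack([k[:,0] for k in cv2.findContours(m,cv2.RETR_EXTERNAL,cv2.CHAIN_APPROX_NONE)[0] if len(k)>40])
W=np.array([onz(T,p,.058)[:2] for p in pts])
from scipy.optimize import least_squares
r=least_squares(lambda q:np.hypot(*(W-q).T)-.165,W.mean(0),loss='cauchy',f_scale=.002)
res=np.hypot(*(W-r.x).T)-.165;print("centre",r.x,(abs(res)<.003).sum(),len(W))
# knob dark mask
k=(hsv[...,2]<60).astype(np.uint8)
for box in[(312,222,332,242)]:
    x0,y0,x1,y1=box;ys,xs=np.nonzero(k[y0:y1,x0:x1]);print(xs.mean()+x0,ys.mean()+y0,len(xs))
C=r.x
for yaw in (0,):pass
for n,a,l in[("knob",t(608,294),(-.026,-.148,.133)),("bar",t(37,301),(0,.255,.09))]:
    w=onz(T,a,l[2])[:2]-C; print(n,w,np.degrees(np.arctan2(w[1],w[0])-np.arctan2(l[1],l[0])),np.hypot(*w),np.hypot(*l[:2]))
```

```text
knobtop [ 0.5219 -0.1521  0.1322] [0.49 0.47]
barend [0.5238 0.2449 0.0826] [0.46 0.52]
griptop [0.5257 0.147  0.2157] [0.82 0.86]
jarlid [ 0.6127 -0.2194  0.0807] [0.15 0.15]
centre [ 0.54192724 -0.00569173] 123 513
321.9306930693069 233.1980198019802 101
knob [-0.01901011 -0.14711836] 2.6010472905445696 0.1483414878671326 0.15026643005009468
bar [-0.01749454  0.24801453] 4.034868615380796 0.2486307782646851 0.255
```

```bash
cat >> h.py <<'E'
def Rt(s): return Rn.from_euler('xyz',s["eef_rot"]).as_matrix()
def Rdown(a): # tool x down, tool y horizontal at world angle a (deg)
    a=np.radians(a);x=np.array([0,0,-1.]);y=np.array([np.cos(a),np.sin(a),0]);return np.c_[x,y,np.cross(x,y)]
def delta(p,a):
    s=read_state();R=Rt(s);T=Rdown(a)
    print("pos",s["tool_pos"].round(4),"clock",s["clock"],"d mm",(R.T@(np.array(p)-s["tool_pos"])*1000).round(1),"rot deg",np.degrees(Rn.from_matrix(R.T@T).as_rotvec()).round(1))
E
python3 - <<'E'
from h import *
import pickle
W=pickle.load(open("im0.pkl","rb"))["wrist"]
s=read_state();R=Rt(s);print(R.round(3))
c,d=ray(W,(280,210));print("cam in tool",(R.T@(c-s["tool_pos"])).round(4),(R.T@d).round(3), "tool y ang",np.degrees(np.arctan2(R[1,1],R[0,1])))
for a in(93.5,-86.5): delta((.526,.14,.33),a)
for a in(3.5,183.5,93.5,-86.5): delta((.522,-.152,.33),a)
E
```

```text
[[-0.     0.371 -0.929]
 [ 0.001 -0.929 -0.371]
 [-1.    -0.001  0.   ]]
cam in tool [-0.1632  0.0004 -0.0668] [ 0.966 -0.002  0.26 ] tool y ang -68.23697908534588
pos [ 0.2131 -0.5338  0.2104] clock 0.15 d mm [-119.2 -509.9 -540.4] rot deg [-1.617e+02 -1.000e-01  0.000e+00]
pos [ 0.2131 -0.5338  0.2104] clock 0.15 d mm [-119.2 -509.9 -540.4] rot deg [18.3  0.   0. ]
pos [ 0.2131 -0.5338  0.2104] clock 0.15 d mm [-119.5 -240.2 -428.4] rot deg [-71.7  -0.    0. ]
pos [ 0.2131 -0.5338  0.2104] clock 0.15 d mm [-119.5 -240.2 -428.4] rot deg [108.3   0.    0. ]
pos [ 0.2131 -0.5338  0.2104] clock 0.15 d mm [-119.5 -240.2 -428.4] rot deg [-1.617e+02 -1.000e-01  0.000e+00]
pos [ 0.2131 -0.5338  0.2104] clock 0.15 d mm [-119.5 -240.2 -428.4] rot deg [18.3  0.   0. ]
```

play_rows --deltas '[{"x": -50},{"x": -100},{"x": -120,"y": -40,"z": -60},{"x": -120,"y": -80,"z": -120,"rx": 5},{"x": -120,"y": -110,"z": -170,"rx": 10},{"x": -120,"y": -140,"z": -220,"rx": 15},{"x": -120,"y": -170,"z": -270,"rx": 18},{"x": -120,"y": -190,"z": -320,"rx": 18},{"x": -120,"y": -220,"z": -370,"rx": 18},{"x": -120,"y": -240,"z": -420,"rx": 18},{"x": -120,"y": -240,"z": -428,"rx": 18},{"x": -120,"y": -240,"z": -428,"rx": 18},{"x": -120,"y": -240,"z": -428,"rx": 18},{"x": -120,"y": -240,"z": -428,"rx": 18}]' --fingers -1 --newtons 50

```text
validation failed for argument at $.de...
```

Run:
```python
from h import *
import pickle
W=get_image("wrist");pickle.dump(W,open("w1.pkl","wb"))
s=read_state();print(s["clock"],s["tool_pos"],s["joints"].round(2),s["dq"].round(3))
cv2.imwrite("pics/w1.png",W["frame"]); print(proj(W,[.522,-.152,.133]))
delta((.524,.145,.33),-86.5)
```

```text
0.2 [ 0.21312746 -0.53387642  0.21041789] [ 1.15  0.71 -0.03  1.48  0.02  0.95 -0.08] [ 0.002 -0.    -0.001 -0.002 -0.002 -0.     0.   ]
[[331.10557292 297.88779275]]
pos [ 0.2131 -0.5339  0.2104] clock 0.2 d mm [-119.3 -515.3 -540.4] rot deg [18.3  0.   0. ]
```

View pics/w1.png

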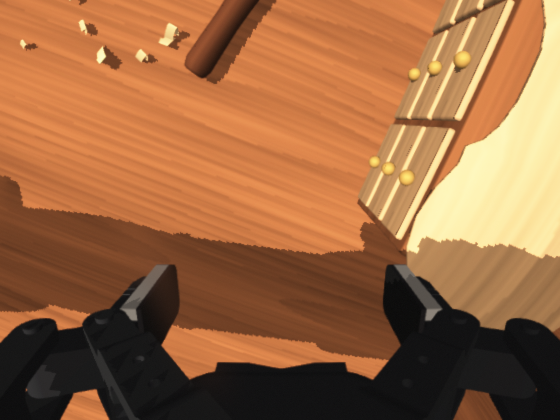

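The move was refused, so this picture is still from the start pose: open fingers at (160,300) and (410,300). I'll resend it with all six keys.

play_rows --deltas '[{"x": -50,"y": 0,"z": 0,"rx": 0,"ry": 0,"rz": 0},{"x": -100,"y": 0,"z": 0,"rx": 0,"ry": 0,"rz": 0},{"x": -120,"y": -40,"z": -60,"rx": 0,"ry": 0,"rz": 0},{"x": -120,"y": -80,"z": -120,"rx": 5,"ry": 0,"rz": 0},{"x": -120,"y": -110,"z": -170,"rx": 10,"ry": 0,"rz": 0},{"x": -120,"y": -140,"z": -220,"rx": 15,"ry": 0,"rz": 0},{"x": -120,"y": -170,"z": -270,"rx": 18,"ry": 0,"rz": 0},{"x": -120,"y": -190,"z": -320,"rx": 18,"ry": 0,"rz": 0},{"x": -120,"y": -220,"z": -370,"rx": 18,"ry": 0,"rz": 0},{"x": -120,"y": -240,"z": -420,"rx": 18,"ry": 0,"rz": 0},{"x": -120,"y": -240,"z": -428,"rx": 18,"ry": 0,"rz": 0},{"x": -120,"y": -240,"z": -428,"rx": 18,"ry": 0,"rz": 0},{"x": -120,"y": -240,"z": -428,"rx": 18,"ry": 0,"rz": 0}]' --fingers -1 --newtons 50

```text
clock: 1.5
tool_pos: [0.5245, -0.1473, 0.3296]
eef_rot: [-1.486, 1.568, 1.728]
contact_force: [-1.2, 0.0, 0.4]
grip_width: 0.997
```

Run:
```python
from h import *
import pickle
W=get_image("wrist");pickle.dump(W,open("w1.pkl","wb"))
cv2.imwrite("pics/w1b.png",W["frame"]); print(proj(W,[.522,-.152,.133]))
delta((.524,.145,.33),-86.5)
```

```text
[[285.32894868 184.99912965]]
pos [ 0.5228 -0.1501  0.3299] clock 1.55 d mm [   0.3 -294.3  -21.8] rot deg [0.5 0.1 0.1]
```

View pics/w1b.png

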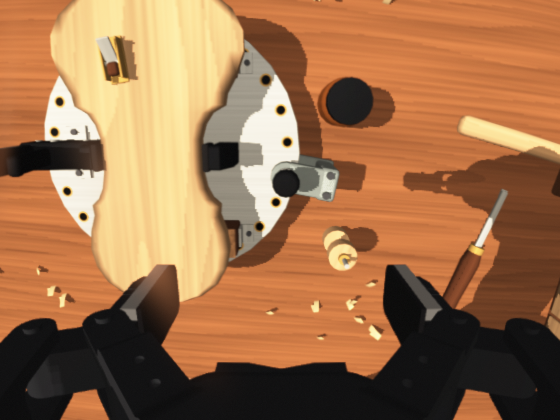

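The knob top shows at (286,182) against the predicted (285,185), so the first triangulation holds. Now I'll go over the grip.

play_rows --deltas '[{"x": 0,"y": -50,"z": -4,"rx": 0,"ry": 0,"rz": 0},{"x": 0,"y": -100,"z": -8,"rx": 0,"ry": 0,"rz": 0},{"x": 0,"y": -150,"z": -11,"rx": 0,"ry": 0,"rz": 0},{"x": 0,"y": -200,"z": -15,"rx": 0,"ry": 0,"rz": 0},{"x": 0,"y": -250,"z": -19,"rx": 0,"ry": 0,"rz": 0},{"x": 0,"y": -294,"z": -22,"rx": 0,"ry": 0,"rz": 0},{"x": 0,"y": -294,"z": -22,"rx": 0,"ry": 0,"rz": 0},{"x": 0,"y": -294,"z": -22,"rx": 0,"ry": 0,"rz": 0},{"x": 0,"y": -294,"z": -22,"rx": 0,"ry": 0,"rz": 0}]'

```text
clock: 2.45
tool_pos: [0.5244, 0.1431, 0.3304]
eef_rot: [-0.691, 1.57, 2.519]
contact_force: [-0.5, -0.6, 0.9]
grip_width: 0.998
```

Run:
```python
from h import *
import pickle
W=get_image("wrist");pickle.dump(W,open("w2.pkl","wb"))
q=proj(W,[[.529,.151,.205]])[0];print(q)
x,y=[int(v) for v in q-[130,100]]; x=max(x,0);y=max(y,0);print(x,y)
c=np.clip(W["frame"][y:y+195,x:x+260].astype(float)*2,0,255).astype(np.uint8)
cv2.imwrite("pics/w2.png",cv2.resize(c,None,fx=3,fy=3,interpolation=cv2.INTER_CUBIC))
delta((.524,.145,.33),-86.5)
```

```text
[271.46548893 191.75795437]
141 91
pos [0.5245 0.1431 0.3304] clock 2.5 d mm [ 0.4 -2.   0.4] rot deg [0.4 0.  0.1]
```

View pics/w2.png

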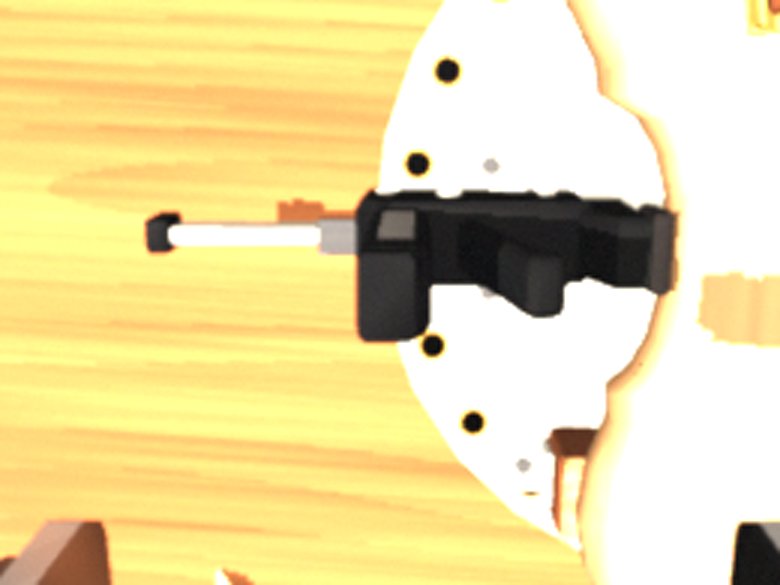

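The picture shows the grip top face as a rectangle at crop x 358–430, y 250–340, the trigger top at (528–562, 255–315), and the bar end at (162,232).

Run:
```python
from h import *
import pickle
W=pickle.load(open("w2.pkl","rb"));V=pickle.load(open("w1.pkl","rb"));d=pickle.load(open("im0.pkl","rb"));T,S=d["top"],d["scene"]
w=lambda u,v:((u-1)/3+141,(v-1)/3+91);t=lambda u,v:((u-1.5)/4+170,(v-1.5)/4+160); s=lambda u,v:((u-1.5)/4+215,(v-1.5)/4+165)
print("grip tri",tri([(W,w(394,295)),(S,s(490,268))]),tri([(W,w(394,295)),(T,t(145,284))]))
print("knob tri",tri([(V,(286,182)),(T,t(608,294)),(S,s(218,76))]))
print("barend tri",tri([(W,w(162,232)),(T,t(37,301)),(S,s(578,503))]))
for n,p in[("gripL",(358,295)),("gripR",(430,295)),("gripT",(394,250)),("gripB",(394,339))]: print(n,onz(W,w(*p),.205)[:2].round(4))
print("trig",[onz(W,w(*p),.192)[:2].round(4) for p in((562,285),(528,285),(545,255),(545,315))])
# stand fit: knob, grip centre (known in stand)
A=np.array([[-.026,-.148],[0,.154]]);B=np.array([onz(V,(286,182),.133)[:2],onz(W,w(394,295),.205)[:2]])
a=A[1]-A[0];b=B[1]-B[0];yaw=np.arctan2(b[1],b[0])-np.arctan2(a[1],a[0]);c,si=np.cos(yaw),np.sin(yaw);R=np.array([[c,-si],[si,c]])
o=(B.mean(0)-R@A.mean(0));print("yaw",np.degrees(yaw),"o",o,"len",np.linalg.norm(a),np.linalg.norm(b),B)
print("barend pred",o+R@[0,.255]); tg=o+R@[0,.147];print("squeeze centre",tg)
np.save("stand.npy",[*o,yaw])
delta((*tg,.148),np.degrees(yaw)-90)
```

```text
grip tri (array([0.53234804, 0.15218068, 0.22444895]), [4.417646409079191, 1.4827574454455805]) (array([0.52937735, 0.1501044 , 0.19310683]), [0.9694742948117306, 0.33728586855258863])
knob tri (array([ 0.52293094, -0.15225171,  0.13170593]), [1.952664682940341, 0.26317831590506013, 0.8097213045414979])
barend tri (array([0.52448419, 0.24523509, 0.08312604]), [0.9742239822690734, 0.4802636195492595, 0.6231483701464655])
gripL [0.5307 0.1608]
gripR [0.5321 0.1406]
gripT [0.5442 0.1515]
gripB [0.5186 0.1499]
trig [array([0.5351, 0.1017]), array([0.5344, 0.1117]), array([0.5436, 0.1076]), array([0.5257, 0.1059])]
yaw 3.754924724863043 o [ 0.5414931  -0.00302606] len 0.3031171390733292 0.30321612949673976 [[ 0.52524026 -0.15246055]
 [ 0.53140881  0.15069283]]
barend pred [0.52479343 0.25142653]
squeeze centre [0.53186623 0.14365837]
pos [0.5245 0.1431 0.3304] clock 2.5 d mm [ 1.824e+02  1.000e-01 -7.500e+00] rot deg [0.1 0.  0.1]
```

play_rows --deltas '[{"x": 40,"y": 9,"z": -8,"rx": 0,"ry": 0,"rz": 0},{"x": 80,"y": 9,"z": -8,"rx": 0,"ry": 0,"rz": 0},{"x": 105,"y": 9,"z": -8,"rx": 0,"ry": 0,"rz": 0},{"x": 125,"y": 9,"z": -8,"rx": 0,"ry": 0,"rz": 0},{"x": 140,"y": 9,"z": -8,"rx": 0,"ry": 0,"rz": 0},{"x": 155,"y": 9,"z": -8,"rx": 0,"ry": 0,"rz": 0},{"x": 170,"y": 9,"z": -8,"rx": 0,"ry": 0,"rz": 0},{"x": 182,"y": 9,"z": -8,"rx": 0,"ry": 0,"rz": 0},{"x": 182,"y": 9,"z": -8,"rx": 0,"ry": 0,"rz": 0},{"x": 182,"y": 9,"z": -8,"rx": 0,"ry": 0,"rz": 0}]'

```text
clock: 3.5
tool_pos: [0.5332, 0.134, 0.1489]
eef_rot: [-1.025, 1.57, 2.183]
contact_force: [-0.3, 0.5, -0.1]
grip_width: 1.001
```

Run:
```python
from h import *
import pickle
W=get_image("wrist");pickle.dump(W,open("w3.pkl","wb"))
s=read_state();print(s["contact_force"])
cv2.imwrite("pics/w3.png",np.clip(W["frame"].astype(float)*2,0,255).astype(np.uint8))
delta((.5319,.1437,.148),-86.2)
```

```text
[-0.19717503 -0.01227007  0.15028595]
pos [0.5333 0.1342 0.1491] clock 3.55 d mm [ 1.1 -9.5  0.8] rot deg [ 0.  -0.   0.1]
```

View pics/w3.png

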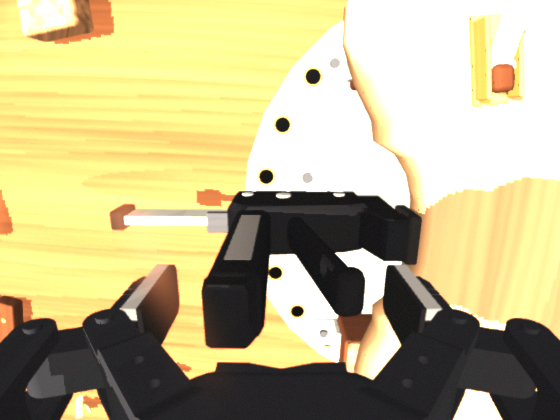

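The open fingers at (150,300) and (415,300) straddle the grip (235,300) and trigger (345,285). I'll close them while shifting toward the grip.

play_rows --deltas '[{"x": 1,"y": -2,"z": 0,"rx": 0,"ry": 0,"rz": 0},{"x": 1,"y": -4,"z": 1,"rx": 0,"ry": 0,"rz": 0},{"x": 1,"y": -6,"z": 1,"rx": 0,"ry": 0,"rz": 0},{"x": 1,"y": -8,"z": 1,"rx": 0,"ry": 0,"rz": 0},{"x": 1,"y": -9,"z": 1,"rx": 0,"ry": 0,"rz": 0},{"x": 1,"y": -9,"z": 1,"rx": 0,"ry": 0,"rz": 0},{"x": 1,"y": -9,"z": 1,"rx": 0,"ry": 0,"rz": 0},{"x": 1,"y": -9,"z": 1,"rx": 0,"ry": 0,"rz": 0}]' --fingers 1 --newtons 50

```text
clock: 4.35
tool_pos: [0.5328, 0.146, 0.1504]
eef_rot: [-2.333, 1.564, 0.876]
contact_force: [-4.1, 12.4, 30.8]
grip_width: 0.384
```

play_rows --deltas '[{"x": -2,"y": -1,"z": 0,"rx": 0,"ry": 0,"rz": 0},{"x": -2,"y": -1,"z": 0,"rx": 0,"ry": 0,"rz": 0},{"x": -2,"y": -1,"z": 0,"rx": 0,"ry": 0,"rz": 0},{"x": -2,"y": -1,"z": 0,"rx": 0,"ry": 0,"rz": 0}]' --newtons 70

```text
clock: 4.75
tool_pos: [0.5311, 0.1464, 0.1509]
eef_rot: [-1.691, 1.567, 1.519]
contact_force: [-1.2, -0.6, -26.7]
grip_width: 0.363
```

Run:
```python
from h import *
import pickle
W=get_image("wrist");pickle.dump(W,open("w4.pkl","wb"))
s=read_state();print(s["contact_force"],s["grip_width"])
cv2.imwrite("pics/w4.png",np.clip(W["frame"].astype(float)*2,0,255).astype(np.uint8)[150:400,100:460])
delta((.5319,.1437,.148),-86.2)
```

```text
[ -0.83198228  -0.22139271 -26.71531465] 0.36127646428552246
pos [0.5311 0.1464 0.1509] clock 4.8 d mm [ 2.9  2.8 -0.6] rot deg [ 0.1 -0.   0.2]
```

View pics/w4.png

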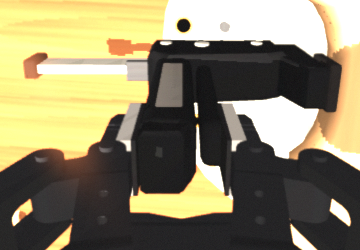

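The fingers hold trigger and grip together, the trigger now parallel to the grip with only a thin gap at (200,140). I'll hold briefly to confirm it has stalled, then release.

play_rows --deltas '[{"x": 1,"y": 0,"z": 0,"rx": 0,"ry": 0,"rz": 0},{"x": 1,"y": 0,"z": 0,"rx": 0,"ry": 0,"rz": 0},{"x": 1,"y": 0,"z": 0,"rx": 0,"ry": 0,"rz": 0},{"x": 1,"y": 0,"z": 0,"rx": 0,"ry": 0,"rz": 0}]' --newtons 100

```text
clock: 5.2
tool_pos: [0.5316, 0.1468, 0.1509]
eef_rot: [-2.125, 1.566, 1.086]
contact_force: [-0.7, 1.3, 8.8]
grip_width: 0.352
```

Run:
```python
from h import *
import pickle
W=pickle.load(open("w4.pkl","rb"))
for p,z in[((300,310),.192),((302,310),.192),((329,310),.192),((295,338),.205),((231,335),.205)]: print(p,onz(W,p,z).round(4))
g=cv2.cvtColor(W["frame"],cv2.COLOR_BGR2GRAY)
for r in(270,290,305): print(r,g[r,225:350:1].tolist())
```

```text
(300, 310) [0.5245 0.1378 0.192 ]
(302, 310) [0.5245 0.137  0.192 ]
(329, 310) [0.5252 0.1263 0.192 ]
(295, 338) [0.5205 0.1399 0.205 ]
(231, 335) [0.52   0.1634 0.205 ]
270 [85, 84, 85, 87, 88, 89, 90, 90, 90, 89, 77, 49, 21, 17, 16, 15, 13, 14, 17, 15, 16, 15, 15, 17, 16, 17, 16, 16, 19, 16, 16, 18, 17, 18, 17, 18, 17, 16, 17, 17, 17, 17, 17, 16, 17, 16, 16, 16, 16, 18, 16, 16, 17, 16, 15, 13, 13, 12, 11, 13, 14, 11, 13, 11, 12, 12, 10, 12, 11, 11, 11, 11, 7, 9, 11, 10, 10, 12, 10, 11, 11, 11, 11, 11, 12, 11, 12, 12, 12, 13, 12, 13, 11, 14, 12, 12, 13, 16, 16, 15, 27, 70, 82, 83, 84, 84, 85, 85, 83, 85, 83, 84, 83, 80, 54, 23, 19, 18, 17, 18, 18, 19, 19, 19, 19]
290 [111, 111, 110, 111, 108, 81, 33, 22, 20, 19, 17, 13, 15, 16, 15, 17, 16, 17, 17, 16, 17, 16, 17, 16, 17, 15, 17, 15, 17, 17, 16, 15, 16, 15, 17, 17, 16, 17, 16, 16, 16, 16, 15, 17, 15, 16, 16, 16, 17, 16, 16, 15, 16, 16, 15, 16, 16, 17, 17, 14, 12, 11, 14, 12, 11, 11, 13, 13, 15, 12, 20, 103, 231, 210, 97, 24, 10, 13, 15, 13, 15, 15, 14, 15, 16, 16, 17, 17, 17, 16, 17, 17, 16, 17, 15, 17, 13, 12, 14, 15, 13, 14, 19, 20, 21, 24, 48, 105, 110, 112, 112, 112, 112, 112, 111, 108, 104, 88, 73, 62, 52, 38, 21, 19, 19]
305 [18, 18, 17, 18, 18, 18, 24, 24, 25, 27, 22, 16, 13, 14, 17, 15, 14, 16, 17, 15, 16, 17, 15, 16, 15, 16, 15, 18, 16, 17, 24, 28, 28, 29, 29, 29, 28, 22, 17, 16, 15, 16, 17, 17, 16, 16, 16, 18, 17, 16, 16, 16, 16, 16, 17, 16, 15, 16, 15, 15, 12, 13, 13, 14, 14, 12, 14, 14, 13, 12, 36, 145, 237, 241, 171, 61, 17, 15, 15, 16, 16, 16, 16, 15, 16, 17, 17, 17, 17, 17, 16, 17, 17, 17, 17, 14, 13, 13, 14, 14, 13, 19, 26, 26, 26, 25, 19, 17, 18, 17, 18, 19, 18, 18, 17, 18, 19, 18, 17, 20, 19, 18, 18, 19, 18]
```

The trigger front now lies at y 0.126 against 0.102 at rest. That is about 24 mm at 114 mm lever, or 0.215 rad, so it is at its stop. Releasing.

play_rows --deltas '[{"x": 0,"y": 2,"z": 0,"rx": 0,"ry": 0,"rz": 0},{"x": 0,"y": 5,"z": 0,"rx": 0,"ry": 0,"rz": 0},{"x": 0,"y": 8,"z": 0,"rx": 0,"ry": 0,"rz": 0},{"x": 0,"y": 11,"z": 0,"rx": 0,"ry": 0,"rz": 0},{"x": 0,"y": 12,"z": 0,"rx": 0,"ry": 0,"rz": 0},{"x": 0,"y": 12,"z": 0,"rx": 0,"ry": 0,"rz": 0},{"x": 0,"y": 12,"z": 0,"rx": 0,"ry": 0,"rz": 0},{"x": 0,"y": 12,"z": 0,"rx": 0,"ry": 0,"rz": 0},{"x": 0,"y": 12,"z": 0,"rx": 0,"ry": 0,"rz": 0}]' --fingers -1

```text
clock: 6.1
tool_pos: [0.5324, 0.1349, 0.1508]
eef_rot: [-2.127, 1.566, 1.084]
contact_force: [-1.3, 0.4, 0.2]
grip_width: 0.998
```

Run:
```python
from h import *
import pickle
W=get_image("wrist");pickle.dump(W,open("w5.pkl","wb"))
s=read_state();print(s["contact_force"],s["grip_width"])
a=pickle.load(open("w3.pkl","rb"))["frame"]
b=np.clip(np.hstack([a[150:380,160:430],W["frame"][150:380,160:430]]).astype(float)*2,0,255).astype(np.uint8)
cv2.imwrite("pics/w5.png",b)
delta((.5319,.1347,.33),-86.2)
```

```text
[ 0.03783103 -0.68457117 -0.65511592] 0.9991478995215998
pos [0.5324 0.1349 0.1508] clock 6.15 d mm [-1.792e+02 -5.000e-01  1.000e-01] rot deg [ 0.2 -0.1  0.2]
```

View pics/w5.png

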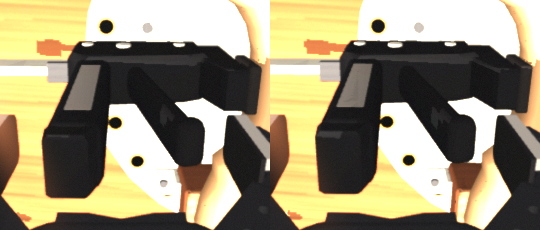

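In the after half (right) the trigger is back in the same leaning pose at (465,140) as before (left, 190,140). Next I'll check the bar draw and compute the way to the knob.

Run:
```python
from h import *
import pickle
P=[]
for n in("w2","w3","w5"):
    W=pickle.load(open(n+".pkl","rb"));q=proj(W,[.5245,.2455,.083])[0]
    g=cv2.cvtColor(W["frame"],cv2.COLOR_BGR2GRAY).astype(int);x,y=q.astype(int);
    hsv=cv2.cvtColor(W["frame"],cv2.COLOR_BGR2HSV)
    # junction silver bar / dark end cap: profile along row
    sub=(hsv[...,1]<70)&(g>70);sub=sub[y-12:y+12,x-15:x+60]; ys,xs=np.nonzero(sub)
    e=[xs[ys==r].min() for r in np.unique(ys) if (ys==r).sum()>10]
    p=(np.median(e)+x-15,np.median(ys)+y-12);print(n,q,p,onz(W,p,.083).round(4))
T=get_image("top");pickle.dump(T,open("top5.pkl","wb"));T0=pickle.load(open("im0.pkl","rb"))["top"]
# far jaw shift / bar end shift in top by phase correlation
for nm,(y0,y1,x0,x1) in {"farjaw":(218,236,286,302),"bar":(228,242,174,192)}.items():
    a,b=[cv2.cvtColor(t["frame"][y0:y1,x0:x1],cv2.COLOR_BGR2GRAY).astype(np.float32) for t in(T0,T)]
    print(nm,cv2.phaseCorrelate(a,b))
delta((.524,-.1525,.30),3.8)
```

```text
w2 [194.89425092 168.83553102] (np.float64(197.0), np.float64(168.5)) [0.5251 0.243  0.083 ]
w3 [120.7790706  218.93931533] (np.float64(125.0), np.float64(218.0)) [0.5254 0.2424 0.083 ]
w5 [123.60098859 216.93568175] (np.float64(122.0), np.float64(217.0)) [0.5244 0.2467 0.083 ]
farjaw ((-1.5288932294056465, 0.5864075740241468), 0.7569053115116225)
bar ((-7.799977097919722, 5.6159674925539855), 0.7870684235184281)
pos [0.5325 0.1349 0.1508] clock 6.2 d mm [-150.3  285.5   27.9] rot deg [-89.8  -0.3   0.1]
```

The bar has been drawn about 4 mm (wrist: 0.2424 to 0.2467; top: jaw shift 1.5 px, about 4 mm), so the clamp is shut. On to the knob.

play_rows --deltas '[{"x": -40,"y": 0,"z": 0,"rx": 0,"ry": 0,"rz": 0},{"x": -80,"y": 0,"z": 0,"rx": 0,"ry": 0,"rz": 0},{"x": -120,"y": 0,"z": 0,"rx": 0,"ry": 0,"rz": 0},{"x": -150,"y": 30,"z": 3,"rx": -8,"ry": 0,"rz": 0},{"x": -150,"y": 70,"z": 7,"rx": -16,"ry": 0,"rz": 0},{"x": -150,"y": 110,"z": 11,"rx": -24,"ry": 0,"rz": 0},{"x": -150,"y": 150,"z": 15,"rx": -32,"ry": 0,"rz": 0},{"x": -150,"y": 190,"z": 19,"rx": -40,"ry": 0,"rz": 0},{"x": -150,"y": 230,"z": 23,"rx": -48,"ry": 0,"rz": 0},{"x": -150,"y": 265,"z": 26,"rx": -56,"ry": 0,"rz": 0},{"x": -150,"y": 285,"z": 28,"rx": -64,"ry": 0,"rz": 0},{"x": -150,"y": 285,"z": 28,"rx": -72,"ry": 0,"rz": 0},{"x": -150,"y": 285,"z": 28,"rx": -80,"ry": 0,"rz": 0},{"x": -150,"y": 285,"z": 28,"rx": -88,"ry": 0,"rz": 0},{"x": -150,"y": 285,"z": 28,"rx": -90,"ry": 0,"rz": 0},{"x": -150,"y": 285,"z": 28,"rx": -90,"ry": 0,"rz": 0},{"x": -150,"y": 285,"z": 28,"rx": -90,"ry": 0,"rz": 0},{"x": -150,"y": 285,"z": 28,"rx": -90,"ry": 0,"rz": 0}]'

```text
clock: 8.0
tool_pos: [0.5239, -0.1519, 0.2997]
eef_rot: [2.582, 1.566, 1.078]
contact_force: [-0.1, 0.4, 0.1]
grip_width: 0.999
```

Run:
```python
from h import *
import pickle
W=get_image("wrist");pickle.dump(W,open("w6.pkl","wb"))
s=read_state();print(s["joints"].round(2),s["dq"].round(2));
q=proj(W,[.524,-.1525,.133])[0];print(q)
cv2.imwrite("pics/w6.png",np.clip(W["frame"].astype(float)*1.6,0,255).astype(np.uint8))
delta((.524,-.1525,.105),3.8)
```

```text
[ 0.45  0.59 -0.43  1.43  0.25  1.18  0.06] [ 0.   -0.   -0.   -0.    0.    0.    0.01]
[280.34691646 188.83589251]
pos [ 0.5239 -0.1519  0.2997] clock 8.05 d mm [194.7  -0.4   1.4] rot deg [ 0.1 -0.2 -0.1]
```

View pics/w6.png

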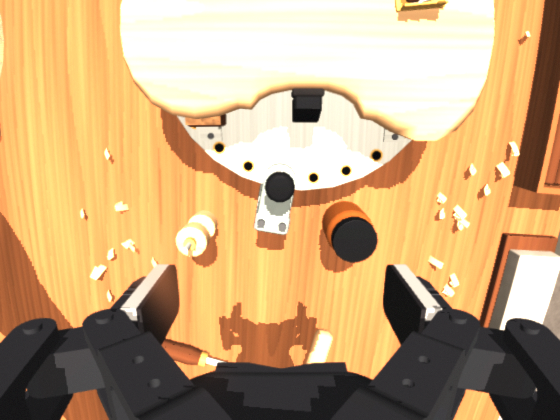

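The knob is at (280,187) against a predicted (280,189), centred between the fingers at (150,300) and (410,300), with the jar at (350,235) and the spool at (195,232) clear. I'll descend and grip.

play_rows --deltas '[{"x": 40,"y": 0,"z": 1,"rx": 0,"ry": 0,"rz": 0},{"x": 80,"y": 0,"z": 1,"rx": 0,"ry": 0,"rz": 0},{"x": 110,"y": 0,"z": 1,"rx": 0,"ry": 0,"rz": 0},{"x": 135,"y": 0,"z": 1,"rx": 0,"ry": 0,"rz": 0},{"x": 155,"y": 0,"z": 1,"rx": 0,"ry": 0,"rz": 0},{"x": 172,"y": 0,"z": 1,"rx": 0,"ry": 0,"rz": 0},{"x": 186,"y": 0,"z": 1,"rx": 0,"ry": 0,"rz": 0},{"x": 196,"y": 0,"z": 1,"rx": 0,"ry": 0,"rz": 0},{"x": 196,"y": 0,"z": 1,"rx": 0,"ry": 0,"rz": 0},{"x": 196,"y": 0,"z": 1,"rx": 0,"ry": 0,"rz": 0}]'

```text
clock: 9.05
tool_pos: [0.5245, -0.1522, 0.1041]
eef_rot: [2.483, 1.566, 0.979]
contact_force: [0.2, -0.1, 0.0]
grip_width: 0.999
```

play_rows --deltas '[{"x": 0,"y": 0,"z": 0,"rx": 0,"ry": 0,"rz": 0},{"x": 0,"y": 0,"z": 0,"rx": 0,"ry": 0,"rz": 0},{"x": 0,"y": 0,"z": 0,"rx": 0,"ry": 0,"rz": 0},{"x": 0,"y": 0,"z": 0,"rx": 0,"ry": 0,"rz": 0},{"x": 0,"y": 0,"z": 0,"rx": 0,"ry": 0,"rz": 0},{"x": 0,"y": 0,"z": 0,"rx": 0,"ry": 0,"rz": 0},{"x": 0,"y": 0,"z": 0,"rx": 0,"ry": 0,"rz": 0},{"x": 0,"y": 0,"z": 0,"rx": 0,"ry": 0,"rz": 0},{"x": 0,"y": 0,"z": 0,"rx": 0,"ry": 0,"rz": 0}]' --fingers 1 --newtons 80

```text
clock: 9.95
tool_pos: [0.5233, -0.1523, 0.1048]
eef_rot: [3.04, 1.568, 1.536]
contact_force: [-12.4, 1.0, 22.7]
grip_width: 0.304
```

play_rows --deltas '[{"x": -3,"y": 0,"z": 0,"rx": 0,"ry": 0,"rz": 0},{"x": -6,"y": 0,"z": 0,"rx": 0,"ry": 0,"rz": 0},{"x": -9,"y": 0,"z": 0,"rx": 0,"ry": 0,"rz": 0},{"x": -12,"y": 0,"z": 0,"rx": 0,"ry": 0,"rz": 0},{"x": -14,"y": 0,"z": 0,"rx": 0,"ry": 0,"rz": 0},{"x": -14,"y": 0,"z": 0,"rx": 0,"ry": 0,"rz": 0},{"x": -14,"y": 0,"z": 0,"rx": 0,"ry": 0,"rz": 0}]'

```text
clock: 10.65
tool_pos: [0.523, -0.1523, 0.1186]
eef_rot: [-3.016, 1.568, 1.763]
contact_force: [-1.2, 0.6, -14.8]
grip_width: 0.304
```

play_rows --deltas '[{"x": -1,"y": 0,"z": 0,"rx": 0,"ry": 0,"rz": 0},{"x": -1.5,"y": 0,"z": 0,"rx": 0,"ry": 0,"rz": 0},{"x": -1.5,"y": 0,"z": 0,"rx": 0,"ry": 0,"rz": 0},{"x": -1.5,"y": 0,"z": 0,"rx": 0,"ry": 0,"rz": 0}]'

```text
clock: 11.05
tool_pos: [0.5229, -0.1523, 0.1195]
eef_rot: [-2.882, 1.567, 1.897]
contact_force: [3.3, -0.3, -27.7]
grip_width: 0.303
```

Run:
```python
from h import *
import pickle
s=read_state();print(s["clock"],s["tool_pos"],s["contact_force"],s["grip_width"])
W=get_image("wrist");S=get_image("scene");T=get_image("top");pickle.dump((W,S,T),open("end.pkl","wb"))
a=cv2.resize(S["frame"][165:315,215:375],None,fx=2.5,fy=2.5,interpolation=cv2.INTER_CUBIC)
b=cv2.resize(np.clip(W["frame"].astype(float)*1.6,0,255).astype(np.uint8),(400,300))
cv2.imwrite("pics/end.png",np.hstack([a,cv2.copyMakeBorder(b,0,75,0,0,cv2.BORDER_CONSTANT)]))
# turntable turned? far-jaw/clamp displacement in top vs after squeeze
T5=pickle.load(open("top5.pkl","rb"))
for nm,(y0,y1,x0,x1) in {"blank":(160,300,225,285),"plate holes left":(190,280,208,235)}.items():
    g=[cv2.cvtColor(t["frame"][y0:y1,x0:x1],cv2.COLOR_BGR2GRAY).astype(np.float32) for t in(pickle.load(open("im0.pkl","rb"))["top"],T)]
    print(nm,cv2.phaseCorrelate(*g))
```

```text
11.05 [ 0.52289371 -0.1523181   0.11946133] [  3.33432172  -0.30650131 -27.69156274] 0.3030414499937048
blank ((-0.17556064549452088, -0.021766036718531723), 1.0380038645532397)
plate holes left ((0.49996354045799585, 0.15411034442152527), 1.0279723379347059)
```

View pics/end.png

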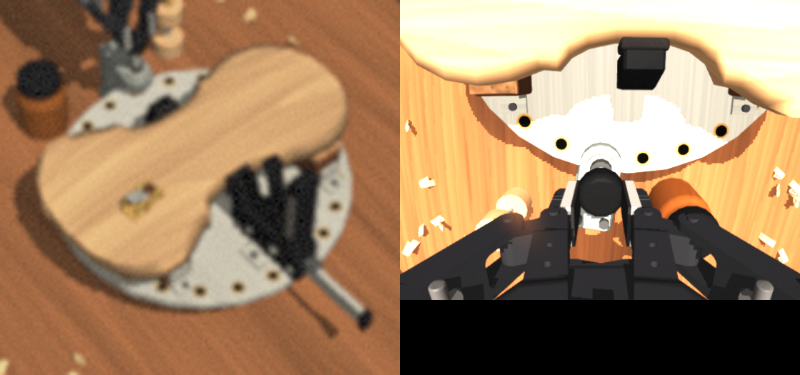

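The picture shows the knob held between the pads at (600,190), the jar and spool standing, and the violin back and clamp in place. The force rose from 15 to 28 N within 1 mm, so the plunger is at its stop. I'll make one last steadiness check and hand in.

Run:
```python
from h import *
for i in range(4): get_image("top")
s=read_state();print(s["clock"],s["tool_pos"],s["contact_force"],s["grip_width"])
if s["tool_pos"][2]>.118 and s["contact_force"][2]<-12: print(job_done())
```

```text
11.4 [ 0.52287841 -0.152303    0.11946064] [  3.23746376   0.81576241 -27.13688938] 0.30065332242468285
the job is handed in; nothing more can be done
None
```

The clamp is shut, the trigger has sprung back, and I handed the job in at 11.4 s with the plunger pulled up to its stop and still held. No verdict was reported; these are my own last checks:

- **Trigger:** I squeezed it against the grip with up to 100 N. Its top moved about 24 mm, roughly 0.215 rad, which is its stop. After release, the wrist picture showed it back in its resting lean, clear of the open fingers.
- **Clamp:** The bar drew about 4 mm, measured in both the wrist and top pictures. I did not measure it again after moving to the plunger.
- **Plunger:** The tool rose about 15 mm. The pull jumped from 15 N to about 27 N in the last millimetre, which means it reached the stop. Position and force stayed steady over the last 0.35 s, with 80 N of grip.
- **Violin back:** The top picture matched the start to within 0.2 px, under 1 mm.
- **Turntable:** The same comparison over the plate and clamp area gave 0.5 px, about 1.4 mm. That area includes the drawn clamp bar, so it is only a weak check, but I saw no sign of turning.
- **Tools and jar:** The jar, spool clamp and finger plane looked undisturbed in the last picture. I did not re-measure the other tools, and the arm never went low near them.

Two things did not go cleanly. The first move call was refused because its rows lacked some keys; nothing moved, and I resent it. The height of the grip top, worked out from two views, scattered between 193 and 224 mm, so I used the given 205 mm for it.

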